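Find the heavy side of a rotor on the balancing stand and hold it heavy side down

ROBOT

A 7-joint arm with a two-finger parallel gripper is mounted at the origin on a cart in front of the work surface, level with it; the furniture and walls round the work are solid. World frame = base frame: x ahead of the robot, y to its left, z up, the work surface at z = 0. Lengths are in m, angles in rad, forces in N, time in s.
With the tool pointing down it reaches from about 0.4 to 0.75 m from the base axis. Payload 19.5 kg.
Tool frame: the origin (TCP) lies midway between the tips of the shut fingers; the grasp point (between the pads) lies bot.grip_depth behind it (bot.grip_depth is the distance from the TCP to the grasp point, in m); z points along the fingers, y is the line along which they close (so a half turn about z gives the same grasp; the last joint's range is limited). The gripper opens to 85 mm and grips with 20 to 120 N. Pads are 22 mm wide; open, the fingers measure 114 mm over their backs; the gripper's body (76 mm by 85 mm) begins 54 mm behind the grasp point. The pads swing forward as they close: fully open they stand 13 mm farther back than shut.
Start: joints at [1.123, 0.707, -0.028, 1.485, 0.022, 0.951, -0.075], TCP at [0.227, -0.528, 0.231] pointing down, gripper open.
Joint ranges: [-2.71, 2.71], [-0.32, 2.16], [-1.57, 1.52], [0, 2.45], [-1.46, 4.6], [0, 2.02], [-2.83, 2.83]. Speed limits (rad/s): [1.89, 1.89, 2.57, 2.57, 3.01, 3.01, 3.01].

INTERFACE

Orientations are given as a unit quaternion [x, y, z, w].
In Python, from workcell import readout, get_image, camera_info, bot gives the robot as it stands.
- The arm moves only by the shell command python3 -m inch 'ROWS' [FORCE]. ROWS is a JSON object of lists of equal length, an entry for each row: "rotation": the turn, a rotation vector about the tool's x, y, z in degrees, a list of three; "offset": the shift along the tool's x, y, z in mm, a list of three; "grip": the finger opening in mm, from 0 to 85.4. In form: {"rotation": [[wx, wy, wz], ...], "offset": [[x, y, z], ...], "grip": [grip, ...]}. A call has 1 to 20 rows; each row shifts and turns the commanded pose from where the row before left it, along the tool's axes as they then stand; what a row does not reach is not made up. A row lasts 1/10 s, in which the tool goes at most 50 mm and 8.59 degrees, less where a joint would pass 70% of its speed; a pose out of reach is approached as far as the arm can. A call with a gripper value outside its range is refused whole. The fingers move at their own pace and stop on an object; FORCE is the grip in N (left out, the last holds). Time passes only in rows, so rows that do not move let the fingers close. It gives the time, the measured TCP pose, the force, the opening and the grip force at its end, in the units of the state.
- readout.read_state(): the state, without advancing time (a new reading comes with each control period).
- get_image(name): name is "scene" or "top" or "wrist"; returns the picture (384x512x3 uint8, red, green, blue); there is no depth.
- camera_info(name): a dict with "fov_y" (degrees; the focal length in pixels is half the picture's height over the tangent of half this angle, whatever the lens; pixels are square), "cx", "cy" (the principal point, pixels), "camera_from_world" (4x4, takes a point from world to camera coordinates). Camera axes: x right, y down, z forward; pixel columns grow to the right and rows downward; lengths in m; the calibration is good to about 2 mm. The wrist camera is an equidistant fisheye: a pixel r from the principal point sees the ray r / f radians off the axis. A picture is of the moment at which its call begins: read the wrist's pose just before it. camera_info takes no time and is no camera call; for the wrist camera it gives the pose at the moment of the call.
- bot.hand_in(): hands the job in; it is judged then, once.
The state is a dict: "clock": time; "joints": joint angles; "qvel": joint speeds; "joint_efforts": joint torques, N m; "eef_pos": TCP position; "eef_rot": TCP orientation; "wrist_force": force on the tool from outside, world axes, zero at the start; "wrist_torque": the same for the moment, N m; "grip_width": finger opening in m; "gripper_force": force on a finger pad.
Only numpy, scipy, OpenCV 4.12 (cv2) and the standard library are available. Lean on these libraries where they do the work, as an engineer would, in place of code of your own. Each camera call takes 0.05 s, during which the arm holds its last target. There are 200 camera calls.

TASK

One side of the disc rotor standing in the black block is heavier, but nothing on it shows which. Gently rest its shaft in the two yellow-lined vee notches of the blue and aluminium balancing stand, let go and let it come to rest; then turn it well round by hand (a tenth of a turn or more), let go so that it swings freely, and let it come to rest again: the heavy side is then at the bottom. Without letting the disc turn, grip it, lift it straight up clear of the notches by at least 50 mm with its shaft level, and finish while still holding it there above the stand, heavy side down; do not drop the rotor, and leave the weights and vials where they are.

Things in the scene. Friction and masses are not known exactly. Their poses are not given: they have to be found in the camera images.
- rotor: Rotor, 0.39 kg: bare aluminium disc 80 mm across, 16 mm thick, on a steel shaft 8 mm thick, 130 mm long, 57 mm of it out of each face. Origin: disc centre; y along the shaft. Hidden heavy spot 28 mm from the axis, at a new angle every time, unrelated to the black bores, the red marks or the x, z axes. Grip from above across the faces (16 mm), tips 8 mm or more above the shaft's axis.
- stand: Balancing stand, fixed: blue base 100 (x) x 130 (y) x 12 mm; two aluminium uprights 10 mm thick, 50 mm wide in x, up to 127 mm tall, centred at y = -48 and +48 mm (86 mm clear between). Origin under the middle of the base, on the bench; z up. Each upright has a 90 degree vee notch, open upward, 32 mm wide at the mouth, lined with slick yellow plastic.
- stand_seat (a point): Where the rotor's origin lies when seated: midway between the notches, 115 mm above the stand's origin; the shaft lies along y. Seated, the rotor turns easily: let go, its heavy side falls, swings and stops within 3 s, within 10 degrees of straight down (now and then the first rest is heavy side up). To turn it, grip the disc's top lightly and move in an arc about the shaft; the hand may stay upright.
- storage_block: Black foam block fixed to the bench, 110 (x) x 64 (y) x 36 mm, with a slot 20 mm wide along x in which the lower half of the disc stands; origin under its middle, z up. At the start the rotor stands in it on its rim, shaft level along the block's y, centre 48 mm above the bench. A tall glazed cabinet stands behind the work from x = 0.64 m, y = -0.02 to 0.36 m: keep the hand clear.
- weight_200g: Bystander, to be left alone: bright steel button weight, 30 mm across, 52 mm tall; origin under its middle.
- weight_100g: Bystander, to be left alone: bright steel button weight, 24 mm across, 42 mm tall; origin under its middle.
- weight_50g: Bystander, to be left alone: bright steel button weight, 18 mm across, 34 mm tall; origin under its middle.
- vial_red: Bystander, to be left alone: glass vial with a red cap, 25 mm across, 54 mm tall; origin under its middle.
- vial_blue: Bystander, to be left alone: glass vial with a blue cap, 25 mm across, 54 mm tall; origin under its middle.

How it is judged:
On the way, in this order (a step that is already met when the one before it is completed fails the run):
1. the shaft lies in both notches, the rotor let go and at rest (z of rotor in the frame of stand between 0.11 and 0.121 m and x of rotor in the frame of stand between -0.007 and 0.007 m and y of rotor in the frame of stand between -0.03 and 0.03 m and angle between the y axis of rotor and the y axis of stand, either way round below 0.1 rad and contact force between the fingers and rotor below 0.05 N and angular speed of rotor below 0.3 rad/s), for 0.4 s.
2. turned by hand and let go, the rotor swings freely in the notches (z of rotor in the frame of stand between 0.11 and 0.121 m and x of rotor in the frame of stand between -0.007 and 0.007 m and y of rotor in the frame of stand between -0.03 and 0.03 m and angle between the y axis of rotor and the y axis of stand, either way round below 0.1 rad and contact force between the fingers and rotor below 0.05 N and angular speed of rotor above 2 rad/s), for 0.02 s.
3. the rotor has come to rest by itself in the notches, heavy side down (all of step 1 and angle between heavy_spot's own z axis and vertical below 0.35 rad), for 0.4 s.
At the end, for the whole second after the job is handed in: The fingers hold the rotor still above the stand (its centre within 60 mm of the stand's middle seen from above), at least 40 mm higher than it lay in the notches and touching no part of the stand, shaft level within 11 degrees, heavy side within 20 degrees of straight down (contact force between the fingers and rotor above 1 N and contact force between rotor and stand below 0.02 N and z of rotor in the frame of stand above 0.155 m and horizontal distance between rotor and stand below 0.06 m and angle between heavy_spot's own z axis and vertical below 0.35 rad and angle between rotor's own y axis and vertical between 1.37 and 1.77 rad and linear speed of rotor below 0.05 m/s); the arm keeps its last pose, push and grip.
It fails at once if the rotor is dropped (height (world z) of rotor below 0.038 m).
It fails at once if the rotor is slammed into the stand (contact force between rotor and stand above 80 N).
It fails at once if a weight or vial is pushed away (distance of any of weight_200g, weight_100g, weight_50g, vial_red, vial_blue from where it was at the start of the episode above 0.03 m).
It also fails if it takes over 72 s, if anything falls off the work surface, if the arm or the gripper's body presses on something with over 40 N, if the wrist force passes 120 N, or if a joint passes its speed limit or range.

## Working session

There is one attempt and no reset: what is moved stays moved. The work goes in short steps, Python scripts to look and compute and a shell command to move; the robot and the scene stay as the last step left them, time stands still between calls to the robot, and variables do not carry over. Pictures are saved under pics/ and viewed, at most 10 in all, crops included, and the job is handed in when it is done.

```bash
mkdir -p pics; python3 - <<'E'
from workcell import readout,get_image,camera_info,bot
import cv2,numpy as np
s=readout.read_state();print(s,bot.grip_depth)
a=[]
for n in("scene","top"):
    im=get_image(n);cv2.imwrite(f"pics/{n}0.png",im[:,:,::-1]);i=camera_info(n);print(n,i)
E
```

```text
{'clock': 0.0, 'joints': array([ 1.1233161 ,  0.70708771, -0.02764395,  1.48500848,  0.0219608 ,
        0.95090874, -0.07545323]), 'qvel': array([-0.00143318, -0.0017685 , -0.00077757,  0.00136667, -0.00136653,
        0.00073123,  0.00064703]), 'joint_efforts': array([ 5.12138240e-05, -8.83209157e+01,  1.23415790e+00, -2.36171722e+01,
        1.67746190e-02,  6.38512822e-03, -2.08243323e-04]), 'eef_pos': array([ 0.226885  , -0.52804766,  0.23083376]), 'eef_rot': array([ 9.79483648e-01,  2.01522885e-01, -1.05816002e-04, -5.46033842e-04]), 'wrist_force': array([ 0.39452624, -0.66344695, -0.40052061]), 'wrist_torque': array([ 0.01023955,  0.03065815, -0.04988306]), 'gripper_force': 0.0, 'grip_width': 0.08546559673423147} 0.0187
scene {'fov_y': 48.46682579600375, 'cx': 258.9358474715828, 'cy': 192.7313216485518, 'camera_from_world': array([[-0.56304785, -0.82626392,  0.01628043,  0.40462223],
       [-0.64257682,  0.42531855, -0.63733755,  0.38194072],
       [ 0.51968466, -0.36931297, -0.77041274,  0.95542371],
       [ 0.        ,  0.        ,  0.        ,  1.        ]])}
top {'fov_y': 47.48848544376902, 'cx': 253.96610409913941, 'cy': 198.0147412375871, 'camera_from_world': array([[-0.00492444, -0.9997676 , -0.02098812,  0.13661086],
       [-0.99655454,  0.00664418, -0.08267342,  0.58032272],
       [ 0.08279366,  0.02050869, -0.99635566,  1.4050743 ],
       [ 0.        ,  0.        ,  0.        ,  1.        ]])}
```

View pics/top0.png

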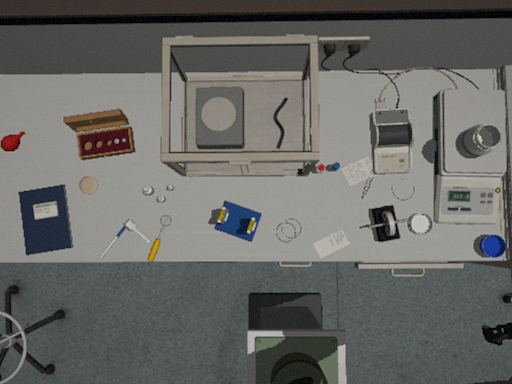

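View pics/scene0.png

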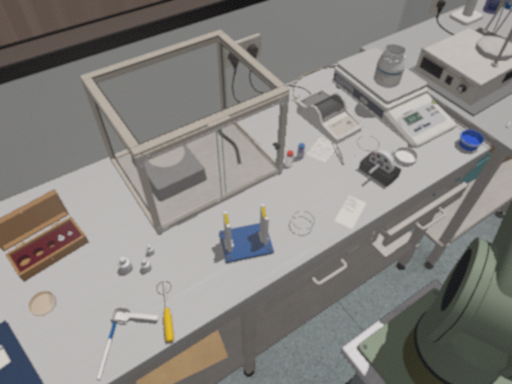

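The top view shows the stand's blue base at about (238,221), with its uprights at (221,214) and (251,228). The rotor in the black block is at about (386,223). The scene view shows the same stand at (247,240) and the rotor at (379,166). Next I'll measure both with masks.

```bash
cat > h.py <<'E'
from workcell import readout,get_image,camera_info,bot
import cv2,numpy as np
from scipy.spatial.transform import Rotation as R
def ray(info,px):
    f=192/np.tan(np.radians(info["fov_y"]/2)); T=info["camera_from_world"]
    d=np.array([(px[0]-info["cx"])/f,(px[1]-info["cy"])/f,1.])
    if info.get("fish"):
        r=np.hypot(d[0],d[1]); d=np.array([d[0]/r*np.sin(r),d[1]/r*np.sin(r),np.cos(r)]) if r>0 else d
    return -T[:3,:3].T@T[:3,3], T[:3,:3].T@d
def onz(info,px,z):
    o,d=ray(info,px); return o+d*(z-o[2])/d[2]
def proj(info,P):
    f=192/np.tan(np.radians(info["fov_y"]/2)); T=info["camera_from_world"]; c=T[:3,:3]@P+T[:3,3]
    if info.get("fish"):
        r=np.hypot(c[0],c[1]); t=np.arctan2(r,c[2]); return info["cx"]+f*t*c[0]/r,info["cy"]+f*t*c[1]/r
    return info["cx"]+f*c[0]/c[2],info["cy"]+f*c[1]/c[2]
E
python3 - <<'E'
from h import *
im=cv2.imread("pics/top0.png");i=camera_info("top")
hsv=cv2.cvtColor(im,cv2.COLOR_BGR2HSV)
def crop(im,c,w,h,k): 
    return cv2.resize(im[c[1]-h:c[1]+h,c[0]-w:c[0]+w],None,fx=k,fy=k,interpolation=cv2.INTER_CUBIC)
sc=cv2.imread("pics/scene0.png")
m=np.vstack([np.hstack([crop(im,(238,221),40,30,5),crop(im,(388,223),40,30,5)]),np.hstack([crop(sc,(247,235),40,30,5),crop(sc,(379,166),40,30,5)])])
cv2.imwrite("pics/m0.png",m)
def rect(mask,c,z):
    n,l,st,ce=cv2.connectedComponentsWithStats(mask)
    k=min(range(1,n),key=lambda k:np.hypot(*(ce[k]-c))+ (1000 if st[k,4]<60 else 0))
    p=np.argwhere(l==k)[:,::-1]
    P=np.array([onz(i,q,z)[:2] for q in p])*1000
    r=cv2.minAreaRect(P.astype(np.float32)); print(st[k],r)
rect(cv2.inRange(hsv,(100,110,30),(130,255,255)),(238,221),.012)
b=cv2.inRange(hsv,(0,0,0),(180,255,45)); b[:200]=0;b[245:]=0;b[:,:365]=0;b[:,402:]=0
rect(cv2.morphologyEx(b,cv2.MORPH_CLOSE,np.ones((15,15))),(386,223),.036)
y=cv2.inRange(hsv,(18,110,90),(35,255,255));y[:195]=0;y[245:]=0;y[:,:205]=0;y[:,270:]=0
n,l,st,ce=cv2.connectedComponentsWithStats(y)
for k in range(1,n): print(st[k],ce[k],onz(i,ce[k],.118))
E
```

```text
[215 201  46  40 872] ((507.4654846191406, 188.34036254882812), (127.73617553710938, 96.68002319335938), 70.00430297851562)
[371 206  29  35 705] ((496.98822021484375, -288.5872802734375), (106.73021697998047, 68.67610168457031), 11.14808177947998)
[217 209   8  12  47] [220.9787234 214.4893617] [0.52350331 0.23255261 0.118     ]
[247 220   7  11  40] [250.375 225.075] [0.49068362 0.14270245 0.118     ]
```

View pics/m0.png

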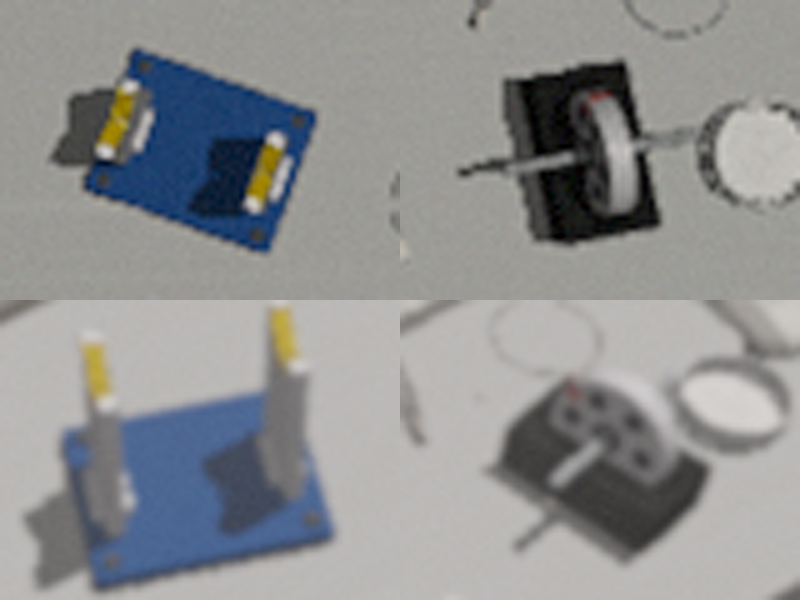

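The crops show the stand's yellow notches and the disc standing in the block. A white pan sits just beyond the shaft's right-hand end. The stand is at (0.507, 0.188) with yaw −20°, and the block is at about (0.497, −0.288) with yaw +11°. I'll move above the rotor.

```bash
python3 -m inch '{"offset":[[35,-12,0],[35,-12,0],[35,-12,0],[35,-12,0],[35,-12,0],[35,-12,0],[35,-12,0],[35,-12,0],[35,-12,0],[30,-10,0],[0,0,0],[0,0,0],[0,0,0],[0,0,0]],"rotation":[[0,0,0],[0,0,0],[0,0,0],[0,0,0],[0,0,0],[0,0,0],[0,0,0],[0,0,0],[0,0,0],[0,0,0],[0,0,6.15],[0,0,6.15],[0,0,0],[0,0,0]],"grip":[50,50,50,50,50,50,50,50,50,50,50,50,50,50]}' 20
python3 - <<'E'
from h import *
i=camera_info("wrist");im=get_image("wrist");cv2.imwrite("pics/w1.png",im[:,:,::-1]);print(i)
np.save("w1.npy",i,allow_pickle=True)
E
```

```text
clock: 1.5
eef_pos: [0.4973, -0.2836, 0.2311]
eef_rot: [0.995, 0.097, -0.0, -0.0]
wrist_force: [-0.4, 0.3, 1.1]
grip_width: 0.05
gripper_force: 0.0
{'fov_y': 65.70646984690485, 'cx': 257.3188915200985, 'cy': 198.77730440182907, 'camera_from_world': array([[ 1.93184069e-01, -9.81162495e-01,  2.70389239e-04,
        -3.74327361e-01],
       [-9.45202489e-01, -1.86029855e-01,  2.68300482e-01,
         3.83111212e-01],
       [-2.63196070e-01, -5.20869513e-02, -9.63335237e-01,
         4.94235122e-01],
       [ 0.00000000e+00,  0.00000000e+00,  0.00000000e+00,
         1.00000000e+00]])}
```

View pics/w1.png

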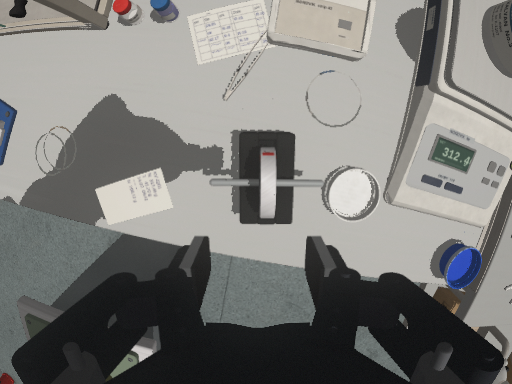

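The wrist view shows the shaft from about (211,183) to (322,183) and the disc top around column 268. The pan at (350,193) just clears the shaft's end.

```bash
python3 - <<'E'
from h import *
i=np.load("w1.npy",allow_pickle=True).item();i["fish"]=1
a=onz(i,(210,183),.050);b=onz(i,(322,183),.050);c=onz(i,(267.5,150),.07);d=onz(i,(267.5,217),.07);k=[onz(i,(268,131),.036),onz(i,(268,223),.036)]
print(a,b,np.linalg.norm(a-b),(a+b)/2,np.degrees(np.arctan2(*(a-b)[[1,0]])),c,d,k,(k[0]+k[1])/2)
M=(a+b)/2
for z in(.085,): 
  # disc top centre
  print(onz(i,(267.5,183),z))
t=readout.read_state();r=R.from_quat(t["eef_rot"]);print(r.as_matrix(),r.inv().apply(np.r_[M[:2],.061]-t["eef_pos"])*1000)
print(proj(i,np.array([0.497,-0.2836,.05])))
E
```

```text
[ 0.483933   -0.23205216  0.05      ] [ 0.50846456 -0.35598134  0.05      ] 0.12633384335682754 [ 0.49619878 -0.29401675  0.05      ] 101.1968490617296 [ 0.53440875 -0.28688119  0.07      ] [ 0.46369766 -0.30139854  0.07      ] [array([ 0.55242104, -0.28500121,  0.036     ]), array([ 0.44499579, -0.30704606,  0.036     ])] [ 0.49870841 -0.29602364  0.036     ]
[ 0.50363154 -0.29263995  0.085     ]
[[ 9.81239608e-01  1.92792081e-01 -2.10628656e-04]
 [ 1.92792125e-01 -9.81239600e-01  2.10317910e-04]
 [-1.66129551e-04 -2.46979810e-04 -9.99999956e-01]] [ -3.0058551    9.93072936 170.20378221]
(np.float64(257.2795954433426), np.float64(180.3497364148131))
```

```bash
python3 -m inch '{"offset":[[-1.5,10.5,0],[0,0,25],[0,0,25],[0,0,25],[0,0,25],[0,0,25],[0,0,20],[0,0,15],[0,0,10],[0,0,0],[0,0,0],[0,0,0],[0,0,0],[0,0,0],[0,0,0],[0,0,0]],"rotation":[[0,0,0],[0,0,0],[0,0,0],[0,0,0],[0,0,0],[0,0,0],[0,0,0],[0,0,0],[0,0,0],[0,0,0],[0,0,0],[0,0,0],[0,0,0],[0,0,0],[0,0,0],[0,0,0]],"grip":[50,50,50,50,50,50,50,50,50,50,40,30,20,5,5,5]}' 40
python3 - <<'E'
from h import *
i=camera_info("wrist");im=get_image("wrist");cv2.imwrite("pics/w2.png",im[:,:,::-1]);s=readout.read_state();print(s["eef_pos"],s["wrist_force"],s["grip_width"],s["gripper_force"])
E
```

```text
clock: 3.15
eef_pos: [0.4981, -0.2944, 0.0619]
eef_rot: [0.995, 0.095, 0.0, 0.0]
wrist_force: [-0.9, 0.8, 7.2]
grip_width: 0.0153
gripper_force: 39.4
[ 0.49812472 -0.29437756  0.06191552] [-1.29594705  0.4834291   6.3946889 ] 0.015322325611103867 39.43610608577728
```

View pics/w2.png

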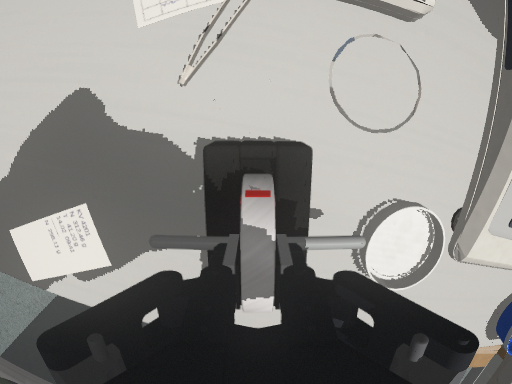

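The disc is gripped, with the red mark on its rim at (258,193) and the pads centred. I'll lift it and carry it to the stand.

```bash
python3 -m inch '{"offset":[[0,0,-5],[0,0,-10],[0,0,-20],[0,0,-25],[0,0,-25],[0,0,-25],[0,0,-25],[0,0,-25],[0,0,-20],[0,0,-10]],"rotation":[[0,0,0],[0,0,0],[0,0,0],[0,0,0],[0,0,0],[0,0,0],[0,0,0],[0,0,0],[0,0,0],[0,0,0]],"grip":[5,5,5,5,5,5,5,5,5,5]}' 40
python3 -m inch '{"offset":[[2,-10,0],[4.4,-20,0],[7,-33,0],[8,-38,0],[8,-38,0],[8,-38,0],[8,-38,0],[8,-38,0],[8,-38,0],[8,-38,0],[8,-38,0],[8,-38,0],[7,-34,0],[5,-22,0],[3,-11,0],[0,0,0],[0,0,0],[0,0,0],[0,0,0],[0,0,0]],"rotation":[[0,0,0],[0,0,0],[0,0,0],[0,0,0],[0,0,0],[0,0,0],[0,0,0],[0,0,0],[0,0,0],[0,0,0],[0,0,0],[0,0,0],[0,0,0],[0,0,0],[0,0,0],[0,0,7.8],[0,0,7.8],[0,0,7.8],[0,0,7.8],[0,0,0]],"grip":[5,5,5,5,5,5,5,5,5,5,5,5,5,5,5,5,5,5,5,5]}'
python3 - <<'E'
from h import *
i=camera_info("wrist");im=get_image("wrist");cv2.imwrite("pics/w3.png",im[:,:,::-1]);i["fish"]=1;np.save("w3.npy",i,allow_pickle=True);s=readout.read_state();print(s["eef_pos"],s["wrist_force"],s["grip_width"],s["gripper_force"])
r=R.from_quat(s["eef_rot"]);print(r.as_matrix());print(r.inv().apply(np.array([.5071,.1876,.129])-s["eef_pos"])*1000)
hsv=cv2.cvtColor(im,cv2.COLOR_RGB2HSV)
y=cv2.inRange(hsv,(18,110,70),(35,255,255))
n,l,st,ce=cv2.connectedComponentsWithStats(y)
for k in range(1,n):
  if st[k,4]>40:print(st[k],ce[k],onz(i,ce[k],.119))
E
```

```text
clock: 4.2
eef_pos: [0.498, -0.2944, 0.2535]
eef_rot: [0.995, 0.095, 0.001, 0.001]
wrist_force: [0.3, -0.5, -4.7]
grip_width: 0.0153
gripper_force: 39.5
clock: 6.2
eef_pos: [0.5063, 0.1879, 0.2507]
eef_rot: [0.984, -0.177, -0.0, 0.001]
wrist_force: [-0.2, 0.1, -4.3]
grip_width: 0.0153
gripper_force: 39.6
[0.50638257 0.18797869 0.25082275] [-0.03467405  1.04369228 -4.95901489] 0.015428937845136891 39.56794738769531
[[ 9.39062663e-01 -3.43744922e-01 -8.62524904e-04]
 [-3.43745534e-01 -9.39062572e-01 -7.03198388e-04]
 [-5.68243980e-04  9.56836435e-04 -9.99999381e-01]]
[ 8.73105834e-01 -7.56681344e-03  1.21822325e+02]
[201 172  14  16 144] [208.25       180.15972222] [0.5324549  0.22816241 0.119     ]
[301 172  15  38 394] [307.06598985 190.88832487] [0.4896751  0.14346114 0.119     ]
[203 189  13  21 236] [208.96186441 199.23305085] [0.51485487 0.23479811 0.119     ]
[111 262  15  33 325] [117.25538462 278.68      ] [0.46561426 0.37640887 0.119     ]
```

View pics/w3.png

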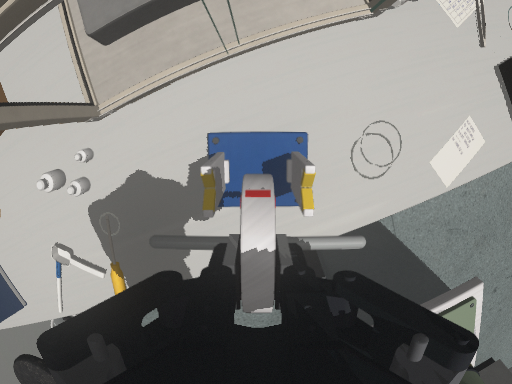

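Seen past the disc, both vees are aligned with the shaft: yellow at (208,190) and (307,191), with the midpoint within 1 mm of the TCP. I'll lower it.

```bash
python3 -m inch '{"offset":[[0,0,15],[0,0,25],[0,0,25],[0,0,20],[0,0,12],[0,0,8],[0,0,4],[0,0,3],[0,0,3],[0,0,2],[0,0,0],[0,0,0]],"rotation":[[0,0,0],[0,0,0],[0,0,0],[0,0,0],[0,0,0],[0,0,0],[0,0,0],[0,0,0],[0,0,0],[0,0,0],[0,0,0],[0,0,0]],"grip":[5,5,5,5,5,5,5,5,5,5,5,5]}' 40
```

```text
clock: 7.45
eef_pos: [0.5069, 0.1883, 0.1345]
eef_rot: [0.984, -0.176, 0.0, -0.0]
wrist_force: [-0.3, 0.5, -4.4]
grip_width: 0.0154
gripper_force: 39.5
```

```bash
python3 -m inch '{"offset":[[0,0,1],[0,0,1],[0,0,1],[0,0,0]],"rotation":[[0,0,0],[0,0,0],[0,0,0],[0,0,0]],"grip":[5,5,5,5]}' 20
```

```text
clock: 7.85
eef_pos: [0.507, 0.1882, 0.1313]
eef_rot: [0.984, -0.176, 0.0, -0.0]
wrist_force: [1.7, -0.6, -3.3]
grip_width: 0.0152
gripper_force: 39.7
```

```bash
python3 -m inch '{"offset":[[0,0,1],[0,0,1],[0,0,0],[0,0,0]],"rotation":[[0,0,0],[0,0,0],[0,0,0],[0,0,0]],"grip":[5,5,5,5]}' 20
python3 - <<'E'
from h import *
for k in range(2):
  im=get_image(["scene","wrist"][k]);cv2.imwrite(f"pics/p{k}.png",im[:,:,::-1])
E
```

```text
clock: 8.25
eef_pos: [0.508, 0.1879, 0.1298]
eef_rot: [0.984, -0.176, 0.001, -0.0]
wrist_force: [5.8, -2.6, 2.4]
grip_width: 0.0151
gripper_force: 40.5
```

```bash
python3 -m inch '{"offset":[[1,0,0],[0.5,0,0.3],[0,0,0]],"rotation":[[0,0,0],[0,0,0],[0,0,0]],"grip":[5,5,5]}' 20
```

```text
clock: 8.65
eef_pos: [0.5086, 0.1876, 0.1291]
eef_rot: [0.984, -0.176, 0.0, -0.0]
wrist_force: [4.1, -1.8, 0.8]
grip_width: 0.0152
gripper_force: 40.5
```

```bash
python3 -m inch '{"offset":[[1,0,0.5],[0.5,0,0.5],[0,0,0]],"rotation":[[0,0,0],[0,0,0],[0,0,0]],"grip":[5,5,5]}' 20
```

```text
clock: 8.95
eef_pos: [0.5091, 0.1874, 0.1286]
eef_rot: [0.984, -0.176, -0.001, -0.0]
wrist_force: [-4.2, -0.9, 18.8]
grip_width: 0.0152
gripper_force: 43.1
```

Seated on both flanks, so I'll release, wait, and look.

```bash
python3 -m inch '{"offset":[[0,0,-0.5],[0,0,0],[0,0,0],[0,0,0],[0,0,0],[0,0,0],[0,0,0],[0,0,0],[0,0,0],[0,0,0],[0,0,0],[0,0,0],[0,0,0],[0,0,0],[0,0,0],[0,0,0]],"rotation":[[0,0,0],[0,0,0],[0,0,0],[0,0,0],[0,0,0],[0,0,0],[0,0,0],[0,0,0],[0,0,0],[0,0,0],[0,0,0],[0,0,0],[0,0,0],[0,0,0],[0,0,0],[0,0,0]],"grip":[40,40,40,40,40,40,40,40,40,40,40,40,40,40,40,40]}'
python3 -m inch '{"offset":[[0,0,0],[0,0,0],[0,0,0],[0,0,0],[0,0,0],[0,0,0],[0,0,0],[0,0,0],[0,0,0],[0,0,0],[0,0,0],[0,0,0],[0,0,0],[0,0,0],[0,0,0],[0,0,0]],"rotation":[[0,0,0],[0,0,0],[0,0,0],[0,0,0],[0,0,0],[0,0,0],[0,0,0],[0,0,0],[0,0,0],[0,0,0],[0,0,0],[0,0,0],[0,0,0],[0,0,0],[0,0,0],[0,0,0]],"grip":[40,40,40,40,40,40,40,40,40,40,40,40,40,40,40,40]}' | head -1
python3 -m inch '{"offset":[[0,0,0],[0,0,0],[0,0,0],[0,0,0],[0,0,0]],"rotation":[[0,0,0],[0,0,0],[0,0,0],[0,0,0],[0,0,0]],"grip":[40,40,40,40,40]}'
python3 - <<'E'
from h import *
a=[get_image(n)[:,:,::-1] for n in("wrist","scene")]
b=cv2.resize(a[1][190:270,200:300],None,fx=3.84,fy=3.84)
m=np.zeros((384,512+384,3),np.uint8);m[:,:512]=a[0];m[:b.shape[0],512:]=b[:, :384]
p=cv2.imread("pics/p1.png")
print("moved", np.abs(p.astype(int)-a[0])[170:230,235:285].mean())
cv2.imwrite("pics/w4.png",cv2.resize(m,None,fx=.89,fy=.89))
E
```

```text
clock: 10.55
eef_pos: [0.5096, 0.1872, 0.1285]
eef_rot: [0.984, -0.176, -0.0, -0.0]
wrist_force: [-0.1, 0.2, -0.4]
grip_width: 0.0401
gripper_force: 0.0
clock: 12.15
clock: 12.65
eef_pos: [0.5096, 0.1872, 0.1285]
eef_rot: [0.984, -0.176, -0.0, -0.0]
wrist_force: [-0.0, -0.1, -0.5]
grip_width: 0.04
gripper_force: 0.0
moved 11.206333333333333
```

View pics/w4.png

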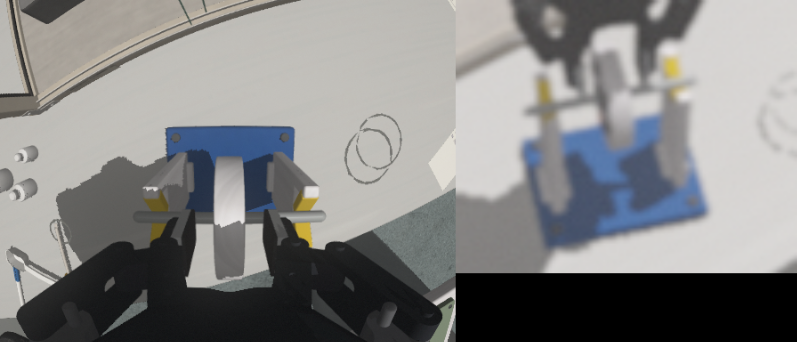

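The rotor sits in both vees and has swung: the red mark is no longer on top, and the shaft runs from (137,216) to (322,216). Now I'll grip lightly and turn it about 50° by tilting the hand about the shaft.

```bash
python3 -m inch '{"offset":[[0,0,0],[0,0,0],[0,0,0],[0,0,0],[0,0,0],[0,0,0],[-1.97,0,0.15],[-1.97,0,0.15],[-1.97,0,0.15],[0,0,0]],"rotation":[[0,0,0],[0,0,0],[0,0,0],[0,0,0],[0,0,0],[0,0,0],[0,8.4,0],[0,8.4,0],[0,8.4,0],[0,0,0]],"grip":[5,5,5,5,5,5,5,5,5,5]}' 20
python3 - <<'E'
from h import *
s=readout.read_state();r=R.from_quat(s["eef_rot"]);print(s["joints"],s["eef_pos"]+r.apply([0,0,.0135]),r.apply([0,0,1]))
E
```

```text
clock: 13.75
eef_pos: [0.4983, 0.1908, 0.1252]
eef_rot: [0.962, -0.169, 0.211, 0.041]
wrist_force: [-19.6, 2.2, 15.6]
grip_width: 0.0154
gripper_force: 27.8
[-0.89832916  0.84148285  0.48874439  2.0962282  -0.32483899  0.01101346
 -2.19857135] [0.50355036 0.18874123 0.11294294] [ 0.39203127 -0.15076798 -0.90751336]
```

The hand tilt has hit joint 6's limit, but the grasp point has followed the arc to about 35°. I'll undo part of the tilt about the pads, then translate further round the arc.

```bash
python3 -m inch '{"offset":[[-2.7,0,-0.2],[-2.7,0,-0.2],[-2.4,0,1.5],[-2.5,0,1.6],[-2.2,0,1.9],[-2.1,0,2],[-1.8,0,2.3],[-1.8,0,2.3],[0,0,0]],"rotation":[[0,-8.4,0],[0,-8.4,0],[0,0,0],[0,0,0],[0,0,0],[0,0,0],[0,0,0],[0,0,0],[0,0,0]],"grip":[5,5,5,5,5,5,5,5,5]}' 20
python3 - <<'E'
from h import *
s=readout.read_state();r=R.from_quat(s["eef_rot"]);g=s["eef_pos"]-r.apply([0,0,.0187])-np.array([.5091,.1874,.1151]);print(s["joints"],1000*R.from_euler('z',20,degrees=True).apply(g),r.apply([0,0,1]))
E
```

```text
clock: 14.65
eef_pos: [0.4912, 0.1935, 0.1134]
eef_rot: [0.981, -0.176, 0.074, 0.012]
wrist_force: [-4.3, -7.4, 16.7]
grip_width: 0.0156
gripper_force: 35.3
[-0.65716726  0.81014849  0.28586506  1.91793534 -0.29291961  0.34226201
 -2.12259463] [-21.73792192  -0.4658679   16.83055981] [ 0.14140143 -0.05002381 -0.98868764]
```

The disc has turned about 50°. I'll release it quickly.

```bash
python3 -m inch '{"offset":[[0,0,0],[0,0,0],[0,0,0]],"rotation":[[0,0,0],[0,0,0],[0,0,0]],"grip":[40,40,40]}' 20
python3 - <<'E'
from h import *
for k in range(12):
  cv2.imwrite(f"pics/s{k}.png",get_image("wrist")[:,:,::-1])
a=[cv2.imread(f"pics/s{k}.png") for k in range(12)]
print([round(float(cv2.absdiff(a[k],a[k+1])[150:310,235:285].mean()),2) for k in range(11)])
cv2.imwrite("pics/sw.png",np.hstack([x[130:330,220:300] for x in a[::2]]))
s=readout.read_state();print(s["clock"],s["grip_width"],s["gripper_force"],s["wrist_force"])
E
```

```text
clock: 14.95
eef_pos: [0.4898, 0.1946, 0.1124]
eef_rot: [0.982, -0.176, 0.073, 0.012]
wrist_force: [0.5, -0.1, 0.0]
grip_width: 0.0398
gripper_force: 0.0
[1.7, 1.44, 1.17, 0.91, 0.97, 0.88, 0.93, 0.77, 0.77, 0.75, 0.75]
15.55 0.03999673370485374 0.0 [-0.05020358  0.82789758 -0.0995382 ]
```

View pics/sw.png

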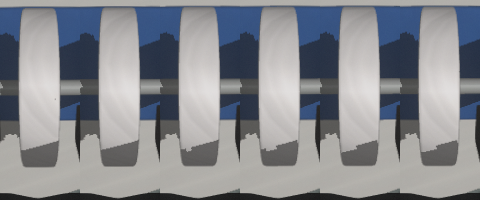

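The strip shows the disc in the vees between the open fingers. The rim is featureless, so it doesn't show how much it swung. I'll look for the red marks numerically.

```bash
python3 - <<'E'
from h import *
def red(im):
    b=im.astype(int);m=((b[:,:,2]-np.maximum(b[:,:,1],b[:,:,0]))>25).astype(np.uint8)
    n,l,st,ce=cv2.connectedComponentsWithStats(m);return [(int(st[k,4]),ce[k].round(1).tolist()) for k in range(1,n) if st[k,4]>=2]
S=get_image("scene")[:,:,::-1];cv2.imwrite("pics/sc2.png",S)
i=camera_info("scene");print("disc centre px",proj(i,np.array([.5091,.1874,.115])))
for n in("scene0","p0","sc2"):
  im=cv2.imread(f"pics/{n}.png");print(n,[r for r in red(im)if 200<r[1][0]<300 and 170<r[1][1]<280])
w=cv2.imread("pics/w4.png");print("w4",[r for r in red(w)])
for k in(0,3,6,11): print(k,[r for r in red(cv2.imread(f"pics/s{k}.png")) if 200<r[1][0]<320])
i=camera_info("wrist");T=i["camera_from_world"];print("wcam",-T[:3,:3].T@T[:3,3])
E
```

```text
disc centre px (np.float64(244.88253061812097), np.float64(217.31435247520918))
scene0 []
p0 []
sc2 []
w4 [(31, [307.0, 202.2]), (22, [313.3, 200.2]), (8, [301.9, 204.0]), (220, [303.9, 231.3])]
0 []
3 []
6 []
11 []
wcam [0.53314156 0.17909102 0.26300917]
```

I can't see the red mark, so I'll lift out and view a disc face with the wrist camera to get a rest-angle reference.

```bash
python3 -m inch '{"offset":[[0,0,-10],[0,0,-25],[0,0,-30],[0,0,-10],[0,15,0],[0,35,0],[0,40,0],[0,40,0],[0,40,0],[0,30,0],[0,0,0],[0,0,0],[0,0,0],[0,0,0],[0,0,0]],"rotation":[[0,0,0],[0,0,0],[0,0,0],[0,0,0],[0,0,0],[0,0,0],[0,0,0],[0,0,0],[0,0,0],[0,0,0],[8.3,0,0],[8.3,0,0],[8.3,0,0],[8.3,0,0],[0,0,0]],"grip":[40,40,40,40,40,40,40,40,40,40,40,40,40,40,40]}'
python3 - <<'E'
from h import *
i=camera_info("wrist");i["fish"]=1;np.save("w5.npy",i,allow_pickle=True);im=get_image("wrist")[:,:,::-1];cv2.imwrite("pics/w5.png",im)
p=proj(i,np.array([.5091,.1874,.115]));print(p,[round(float(x),3) for x in readout.read_state()["joints"]])
x,y=int(np.clip(p[0],90,420)),int(np.clip(p[1],80,300))
S=get_image("scene")[:,:,::-1]
c=cv2.resize(im[y-80:y+80,x-90:x+90],(675,600))
s=cv2.resize(S[197:237,229:262],(120,145));m=np.hstack([c,np.zeros((600,120,3),np.uint8)]);m[:145,675:]=s
cv2.imwrite("pics/w5c.png",m)
E
```

```text
clock: 17.1
eef_pos: [0.4063, 0.0094, 0.1762]
eef_rot: [0.976, -0.166, 0.079, -0.112]
wrist_force: [0.1, -0.2, 0.3]
grip_width: 0.0399
gripper_force: 0.0
(np.float64(76.03992569916761), np.float64(169.497801445286)) [0.24, 0.566, -0.317, 2.322, -0.272, 0.08, -1.65]
```

View pics/w5c.png

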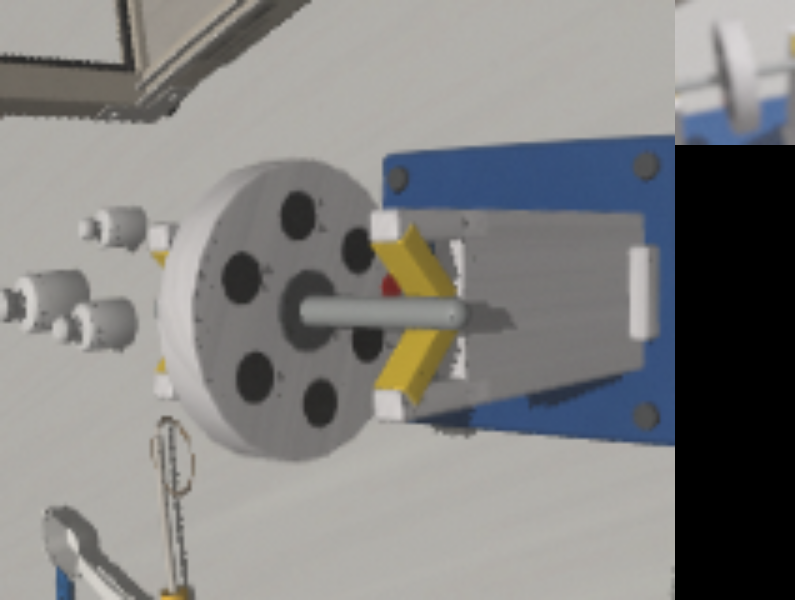

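The face is in clear view, with six black bores and a red mark at about (390,285), near the bottom (picture right). The shaft lies in the near vee at (465,315). I'll record the disc angle, then go back for a second, larger turn.

```bash
cat > ang.py <<'E'
from h import *
Q=R.from_euler('z',-20,degrees=True)
C=np.array([.5091,.1874,.115])
def face(im,i):
    """angles (deg, from straight down, + toward stand +x) of red mark and bores on the -y face"""
    S=96;u=np.linspace(-42,42,S*2)
    X,Z=np.meshgrid(u,-u); P=np.stack([X,np.full_like(X,-8),Z],-1)/1000
    W=Q.apply(P.reshape(-1,3))+C
    px=np.array([proj(i,w) for w in W],np.float32).reshape(2*S,2*S,2)
    r=cv2.remap(im,px[:,:,0],px[:,:,1],cv2.INTER_LINEAR)
    b=r.astype(int);rad=np.hypot(X,Z);out=[]
    for nm,m in(("red",(b[:,:,2]-np.maximum(b[:,:,1],b[:,:,0])>40)&(rad<40)),("bore",(b.max(2)<75)&(rad<36)&(rad>17))):
        n,l,st,ce=cv2.connectedComponentsWithStats(m.astype(np.uint8))
        for k in range(1,n):
            if st[k,4]>=25:
                c=ce[k].round().astype(int);x,z=u[c[0]],-u[c[1]];out.append((nm,int(st[k,4]),round(float(np.hypot(x,z)),1),round(float(np.degrees(np.arctan2(x,-z))),1)))
    return out
E
python3 - <<'E'
from ang import *
i=np.load("w5.npy",allow_pickle=True).item()
print(face(cv2.imread("pics/w5.png"),i))
E
python3 -m inch '{"offset":[[0,0,0],[0,0,0],[0,0,0],[0,0,0],[0,-15,0],[0,-35,0],[0,-40,0],[0,-40,0],[0,-40,0],[0,-30,0],[0,0,0]],"rotation":[[-8.3,0,0],[-8.3,0,0],[-8.3,0,0],[-8.3,0,0],[0,0,0],[0,0,0],[0,0,0],[0,0,0],[0,0,0],[0,0,0],[0,0,0]],"grip":[40,40,40,40,40,40,40,40,40,40,40]}'
python3 - <<'E'
from ang import *
s=readout.read_state();r=R.from_quat(s["eef_rot"]);t=np.array([15.5,0,26.8])/1000
d=C+Q.apply(t)+r.apply([0,0,.0187])-s["eef_pos"]
print(r.inv().apply(d)*1000,r.as_matrix().round(3),s["joints"][5])
for a in (-30,-15,0,15,30,45,60):
  g=np.array([-31*np.sin(np.radians(a)),0,31*np.cos(np.radians(a))]);
  if a>-30:print(a,r.inv().apply(Q.apply(g-p)).round(1))
  p=g
E
```

```text
[('red', 190, 34.2, 4.8), ('bore', 656, 23.5, 160.9), ('bore', 661, 25.5, -138.5), ('bore', 658, 23.2, 96.0), ('bore', 660, 26.9, -82.0), ('bore', 627, 24.2, 32.4), ('bore', 558, 26.7, -28.0)]
clock: 18.3
eef_pos: [0.4715, 0.2057, 0.1621]
eef_rot: [0.985, -0.167, 0.045, 0.021]
wrist_force: [-0.1, -0.7, 0.7]
grip_width: 0.04
gripper_force: 0.0
[54.86319902  4.42905218 44.45341227] [[ 0.94  -0.331  0.081]
 [-0.327 -0.943 -0.056]
 [ 0.095  0.027 -0.995]] 0.5548770526142727
-15 [-7.1 -0.  -3.8]
0 [-7.9 -0.1 -1.8]
15 [-8.1 -0.1  0.3]
30 [-7.7 -0.2  2.4]
45 [-6.9 -0.2  4.3]
60 [-5.5 -0.2  5.9]
```

```bash
python3 -m inch '{"offset":[[0,0,0],[15,2,0],[20,2.4,0],[20,0,0],[0,0,12],[0,0,15],[0,0,12],[0,0,5],[0,0,0]],"rotation":[[1.5,0,0],[0,0,0],[0,0,0],[0,0,0],[0,0,0],[0,0,0],[0,0,0],[0,0,0],[0,0,0]],"grip":[40,40,40,40,40,40,40,40,40]}'
python3 - <<'E'
from ang import *
s=readout.read_state();r=R.from_quat(s["eef_rot"])
print(Q.inv().apply(s["eef_pos"]-r.apply([0,0,.0187])-C)*1000,r.as_matrix().round(3))
E
```

```text
clock: 19.2
eef_pos: [0.5251, 0.1763, 0.1226]
eef_rot: [0.984, -0.17, 0.046, 0.009]
wrist_force: [-0.4, 0.1, 0.4]
grip_width: 0.04
gripper_force: 0.0
[17.06213106 -4.93263581 26.19641903] [[ 0.938 -0.336  0.087]
 [-0.334 -0.942 -0.033]
 [ 0.093  0.002 -0.996]]
```

```bash
python3 -m inch '{"offset":[[-1.5,-5,0],[0,0,0],[0,0,0],[0,0,0],[0,0,0],[0,0,0],[0,0,0],[-3.6,0,-1.9],[-3.5,0,-1.9],[-4,0,-0.9],[-3.9,0,-0.9],[-4,0,0.1],[-4.1,0,0.2],[-3.9,0,1.2],[-3.8,0,1.2],[-3.5,0,2.1],[-3.4,0,2.2],[-2.8,0,2.9],[-2.7,0,3],[0,0,0]],"rotation":[[0,0,0],[0,0,0],[0,0,0],[0,0,0],[0,0,0],[0,0,0],[0,0,0],[0,0,0],[0,0,0],[0,0,0],[0,0,0],[0,0,0],[0,0,0],[0,0,0],[0,0,0],[0,0,0],[0,0,0],[0,0,0],[0,0,0],[0,0,0]],"grip":[40,40,5,5,5,5,5,5,5,5,5,5,5,5,5,5,5,5,5,5]}' 20
python3 - <<'E'
from ang import *
s=readout.read_state();r=R.from_quat(s["eef_rot"])
print(Q.inv().apply(s["eef_pos"]-r.apply([0,0,.0187])-C)*1000)
cv2.imwrite("pics/t.png",get_image("scene")[:,:,::-1])
E
python3 -m inch '{"offset":[[0,0,0],[0,0,0]],"rotation":[[0,0,0],[0,0,0]],"grip":[40,40]}' 20
python3 - <<'E'
from ang import *
L=[get_image("scene") for k in range(16)]
P=cv2.imread("pics/t.png")[:,:,::-1]
f=lambda a,b:round(float(cv2.absdiff(a,b)[200:236,232:262].mean()),2)
print(f(P,L[0]),[f(L[k],L[k+1]) for k in range(15)])
E
```

```text
clock: 21.2
eef_pos: [0.4875, 0.1953, 0.112]
eef_rot: [0.984, -0.171, 0.048, 0.008]
wrist_force: [8.5, -1.0, 1.3]
grip_width: 0.0158
gripper_force: 30.4
[-2.47717821e+01 -1.21743793e-02  1.56445227e+01]
clock: 21.45
eef_pos: [0.4857, 0.1954, 0.1114]
eef_rot: [0.984, -0.17, 0.045, 0.008]
wrist_force: [-0.5, -0.3, -0.7]
grip_width: 0.0399
gripper_force: 0.0
17.69 [1.75, 1.47, 1.66, 1.72, 1.72, 1.6, 1.33, 1.47, 1.35, 1.34, 1.35, 1.33, 1.37, 1.33, 1.41]
```

```bash
python3 -m inch '{"offset":[[0,0,0],[0,0,-10],[0,0,-25],[0,0,-30],[0,0,-10],[0,15,0],[0,35,0],[0,40,0],[0,40,0],[0,40,0],[0,30,0],[0,0,0],[0,0,0],[0,0,0],[0,0,0],[0,0,0],[0,0,0],[0,0,0]],"rotation":[[0,0,0],[0,0,0],[0,0,0],[0,0,0],[0,0,0],[0,0,0],[0,0,0],[0,0,0],[0,0,0],[0,0,0],[0,0,0],[8.3,0,0],[8.3,0,0],[8.3,0,0],[8.3,0,0],[0,0,0],[0,0,0],[0,0,0]],"grip":[40,40,40,40,40,40,40,40,40,40,40,40,40,40,40,40,40,40]}'
python3 - <<'E'
from ang import *
for k in range(2):
  i=camera_info("wrist");i["fish"]=1;im=get_image("wrist")[:,:,::-1];cv2.imwrite(f"pics/w6{k}.png",im);print(face(im,i))
E
```

```text
clock: 24.05
eef_pos: [0.4099, 0.0119, 0.1775]
eef_rot: [0.977, -0.161, 0.056, -0.126]
wrist_force: [0.3, 0.3, 0.6]
grip_width: 0.0403
gripper_force: 0.0
[('red', 50, 30.7, 14.5), ('bore', 644, 24.1, 173.2), ('bore', 645, 26.0, -128.1), ('bore', 638, 23.1, 109.5), ('bore', 643, 26.6, -72.2), ('bore', 639, 23.9, 45.0), ('bore', 133, 26.7, -23.8)]
[('red', 48, 31.0, 13.5), ('bore', 649, 24.1, 173.2), ('bore', 641, 26.3, -128.9), ('bore', 645, 23.1, 109.5), ('bore', 645, 26.7, -71.3), ('bore', 638, 23.6, 45.8), ('bore', 133, 26.7, -23.8)]
```

The disc was turned about 80° and fell back to within 12° of its earlier rest angle, so the two rests agree and the heavy side is down. Next I'll return above the disc for the final grip.

```bash
python3 -m inch '{"offset":[[0,0,0],[0,0,0],[0,0,0],[0,0,0],[0,-15,0],[0,-35,0],[0,-40,0],[0,-40,0],[0,-40,0],[0,-30,0],[0,0,0],[0,0,0]],"rotation":[[-8.3,0,0],[-8.3,0,0],[-8.3,0,0],[-8.3,0,0],[0,0,0],[0,0,0],[0,0,0],[0,0,0],[0,0,0],[0,0,0],[0,0,0],[0,0,0]],"grip":[40,40,40,40,40,40,40,40,40,40,40,40]}'
python3 - <<'E'
from ang import *
s=readout.read_state();r=R.from_quat(s["eef_rot"]);t=np.array([-1,0,13.5])/1000
M=Q.inv().as_matrix()@r.as_matrix();print(M.round(3))
print(r.inv().apply(C+Q.apply(t)-s["eef_pos"])*1000, s["joints"])
# rotation to upright, tool y along -stand y
G=Q*R.from_matrix(np.diag([1,-1,-1]));print(np.degrees((r.inv()*G).as_rotvec()), r.inv().apply([0,0,0]), G.inv().apply(C+Q.apply(t)-s["eef_pos"])*1000)
E
```

```text
clock: 25.35
eef_pos: [0.4723, 0.202, 0.1651]
eef_rot: [0.986, -0.165, 0.02, 0.014]
wrist_force: [0.1, -0.0, 0.2]
grip_width: 0.0405
gripper_force: 0.0
[[ 0.999  0.018  0.045]
 [ 0.019 -1.    -0.019]
 [ 0.044  0.02  -0.999]]
[36.83827296  1.07075444 38.3408285 ] [-0.68537855  0.73652787  0.35276162  1.81963108 -0.32782077  0.62363359
 -2.05553867]
[ 1.13409237 -2.55157142  1.03536951] [0. 0. 0.] [38.52813852  1.13188661 36.64048819]
```

```bash
python3 -m inch '{"offset":[[0,0,0],[12,1,0],[16,0,0],[10.5,0,0],[0,0,0]],"rotation":[[1.1,-2.5,1.0],[0,0,0],[0,0,0],[0,0,0],[0,0,0]],"grip":[40,40,40,40,40]}'
python3 - <<'E'
from ang import *
s=readout.read_state();r=R.from_quat(s["eef_rot"]);t=np.array([-1,0,13.5])/1000
G=Q*R.from_matrix(np.diag([1,-1,-1]));print(np.degrees((r.inv()*G).as_rotvec()),r.inv().apply(C+Q.apply(t)-s["eef_pos"])*1000)
i=camera_info("wrist");i["fish"]=1;im=get_image("wrist")[:,:,::-1];cv2.imwrite("pics/w7.png",im)
for p in((0,0,40),(0,-43,12),(0,43,12)): print(p,proj(i,C+Q.apply(np.array(p)/1000)))
E
```

```text
clock: 25.85
eef_pos: [0.5098, 0.1857, 0.165]
eef_rot: [0.985, -0.175, 0.001, 0.0]
wrist_force: [-0.3, 0.5, -0.2]
grip_width: 0.0397
gripper_force: 0.0
[ 0.02409154 -0.09690283 -0.18552386] [-2.27882096 -1.35332549 36.5312378 ]
(0, 0, 40) (np.float64(255.7211821449253), np.float64(245.4895964827015))
(0, -43, 12) (np.float64(321.13728954074145), np.float64(227.0100780270779))
(0, 43, 12) (np.float64(190.7935238075844), np.float64(227.40406031884476))
```

View pics/w7.png

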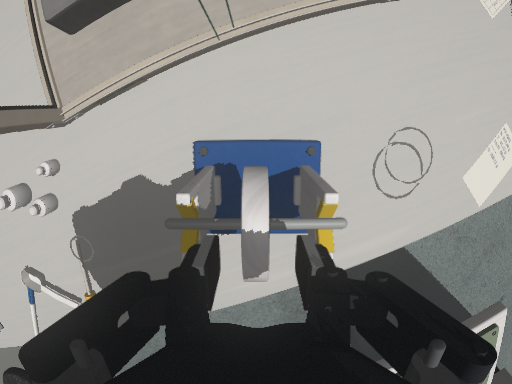

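The disc at column 256 is centred between the fingers (about 218 and 297), with the shaft in both vees. I'll descend and grip.

```bash
python3 -m inch '{"offset":[[-1.5,-0.5,0],[0,0,12],[0,0,12],[0,0,8],[0,0,4.5],[0,0,0],[0,0,0],[0,0,0],[0,0,0],[0,0,0],[0,0,0],[0,0,0],[0,0,0],[0,0,0]],"rotation":[[0,0,0],[0,0,0],[0,0,0],[0,0,0],[0,0,0],[0,0,0],[0,0,0],[0,0,0],[0,0,0],[0,0,0],[0,0,0],[0,0,0],[0,0,0],[0,0,0]],"grip":[40,40,40,40,40,40,32,26,21,19,18,10,5,5]}' 40
```

```text
clock: 27.3
eef_pos: [0.5075, 0.1878, 0.1287]
eef_rot: [0.985, -0.175, 0.0, -0.0]
wrist_force: [-1.9, -1.0, 4.7]
grip_width: 0.015
gripper_force: 41.5
```

```bash
python3 -m inch '{"offset":[[0,0,-2],[0,0,-4],[0,0,-8],[0,0,-10],[0,0,-12],[0,0,-12],[0,0,-8],[0,0,-5],[0,0,-2],[0,0,0],[0,0,0],[0,0,0],[0,0,0],[0,0,0]],"rotation":[[0,0,0],[0,0,0],[0,0,0],[0,0,0],[0,0,0],[0,0,0],[0,0,0],[0,0,0],[0,0,0],[0,0,0],[0,0,0],[0,0,0],[0,0,0],[0,0,0]],"grip":[5,5,5,5,5,5,5,5,5,5,5,5,5,5]}' 40
python3 - <<'E'
from ang import *
s=readout.read_state();print(s["eef_pos"],s["wrist_force"],s["grip_width"],s["gripper_force"],np.abs(s["qvel"]).max())
def red(im):
    b=im.astype(int);return np.argwhere((b[:,:,0]-np.maximum(b[:,:,1],b[:,:,2])>40)[170:320,235:285]).shape
im=get_image("wrist");print("red on top rim px",red(im))
# shaft level check: shaft ends in wrist view
g=cv2.cvtColor(im,cv2.COLOR_RGB2GRAY);i=camera_info("wrist");i["fish"]=1
c=s["eef_pos"]+[0,0,-.0135]
print([proj(i,c+Q.apply([0,y,0])) for y in(-.06,.06)]);cv2.imwrite("pics/w8.png",im[:,:,::-1])
# measured shaft row at +-55 mm: centroid of the largest gradient band
for y in(-.055,-.04,.04,.055):
    u,v=map(int,proj(i,c+Q.apply([0,y,0])));print(u,v,g[v-14:v+15,u].tolist())
E
```

```text
clock: 28.7
eef_pos: [0.5074, 0.1879, 0.1914]
eef_rot: [0.985, -0.175, 0.0, -0.0]
wrist_force: [-0.7, -0.4, -4.4]
grip_width: 0.0156
gripper_force: 40.4
[0.50740206 0.1878541  0.19144803] [-0.65814986 -0.39570745 -4.36521195] 0.015591632062682994 40.35983741283417 0.0016837139019221905
red on top rim px (0, 2)
[(np.float64(359.14135137756693), np.float64(239.19747186432343)), (np.float64(156.90156800489302), np.float64(239.62302434536767))]
351 239 [193, 194, 194, 194, 192, 192, 194, 193, 86, 111, 127, 139, 149, 159, 171, 181, 178, 168, 160, 153, 141, 161, 189, 192, 192, 193, 193, 190, 172]
326 240 [175, 175, 175, 176, 176, 175, 177, 144, 99, 118, 133, 144, 153, 163, 177, 182, 174, 164, 158, 151, 137, 174, 197, 198, 197, 195, 194, 192, 192]
189 240 [95, 96, 93, 88, 92, 94, 94, 86, 77, 77, 80, 81, 82, 84, 89, 88, 85, 83, 83, 81, 77, 162, 190, 190, 190, 189, 189, 190, 189]
164 239 [95, 95, 95, 95, 95, 95, 95, 95, 77, 75, 77, 79, 81, 82, 86, 85, 85, 83, 81, 80, 77, 79, 93, 94, 94, 95, 94, 94, 95]
```

The rotor is held about 62 mm above its seat, level and still, and carrying its full weight. I'm handing it in.

```bash
python3 -c "
from workcell import bot
print(bot.hand_in())"
```

```text
the job is handed in; nothing more can be done
None
```

I handed the job in at about 29 s, with the rotor gripped level about 62 mm above its seat over the stand; the hand-in gave no verdict. I turned it twice, by about 50° and 80°, and the two rests agreed within about 12°, so the heavy side should be down. I never directly measured the swing speed for step 2.

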